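# Reload a weighing run in reverse order

## Robot

A 6-joint arm with a two-finger parallel gripper is mounted at the origin on a cart in front of the work surface, level with it; the furniture and walls round the work are solid. World frame = base frame: x ahead of the robot, y to its left, z up, the work surface at z = 0. Lengths are in m, angles in rad, forces in N, time in s.
With the tool pointing down it reaches from about 0.25 to 0.775 m from the base axis. Payload 4 kg.
Tool frame: the origin (TCP) lies at the very end of the fingers, on their centre line; the grasp point (between the pads) lies 19 mm behind it; x points along the fingers, y is the direction in which the jaws open and shut, and the axes are right-handed (so a half turn about x gives the same grasp; the last joint's range is limited). The gripper opens to 94 mm and grips with 3 to 60 N. Pads are 16 mm wide; open, the fingers measure 119 mm over their backs; the gripper's body (75 mm by 177 mm) begins 78 mm behind the grasp point.
Start: joints at [1.031, 0.087, 1.371, -0, 1.684, -0.103], TCP at [0.233, 0.498, 0.206] pointing down, gripper open.
Joint ranges: [-3.1, 3.1], [-0.76, 2.03], [0.27, 2.55], [-1.08, 4.22], [0.17, 2.65], [-2.57, 2.57]. Speed limits (rad/s): [2.79, 2.79, 3.14, 3.14, 3.14, 3.14].

## Interface

Orientations are given as a unit quaternion [x, y, z, w].
In Python, from rig import robot gives the robot as it stands.
- The arm moves only by the tool drive_tool, never from a script. Its argument "plan" is a list of rows, each a list of 6 numbers: the shift along the tool's x, y, z in m, then the turn, a rotation vector about the tool's x, y, z in rad. A call has 1 to 12 rows; each row shifts and turns the commanded pose from where the row before left it, along the tool's axes as they then stand; what a row does not reach is not made up. A row lasts 1/8 s, in which the tool goes at most 62.5 mm and 10.7 degrees, less where a joint would pass 70% of its speed; a pose out of reach is approached as far as the arm can. A call is refused whole if a number of a shift passes 0.0625 or a number of a turn 0.188, either way. A call with a gripper value outside its range is refused whole. "jaw" is the opening, from -1 (shut) to 1 (fully open), set as the call begins (left out, the last holds). The fingers move at their own pace and stop on an object; "force" is the grip in N (left out, the last holds). Time passes only in rows, so rows that do not move let the fingers close. It gives the time, the measured TCP pose, the force and the opening at its end, in the units of the state.
- robot.state(): the state, without advancing time (a new reading comes with each control period).
- robot.camera(name): name is "scene" or "top"; returns a dict with "img" (420x560x3 uint8, red, green, blue), "K" (3x3 intrinsics, pixels), "pose" (4x4, takes a point from camera to world coordinates). Camera axes: x right, y down, z forward; pixel columns grow to the right and rows downward; lengths in m; the calibration is good to about 2 mm. A picture is of the moment at which its call begins. There is no depth.
- robot.hand_in(): hands the job in, once; it reports no verdict.
The state is a dict: "t": time; "joint_positions": joint angles; "joint_velocities": joint speeds; "joint_efforts": joint torques, N m; "eef_pos": TCP position; "orientation": TCP orientation; "wrist_force": force on the tool from outside, world axes, zero at the start; "torque": the same for the moment, N m; "grip_width": finger opening in m.
Only numpy, scipy, OpenCV 4.12 (cv2) and the standard library are available. Lean on these libraries where they do the work, as an engineer would, in place of code of your own. Each camera call takes 0.05 s, during which the arm holds its last target. There are 200 camera calls.

## Task

The check weighing is run last-to-first: move the dropper bottle, brass weight, porcelain cup and aluminium tin from the grey ring rack to the wooden well rack in reverse order, so that what stands nearest the black knob on the grey rack ends in the well farthest from the black knob on the wooden rack, and so on down the row. Each must stand upright on the floor of its own well, and none may be tipped over on the way.

Things in the scene. Friction and masses are not known exactly. Their poses are not given: they have to be found in the camera images.
- grey_rack: Grey plastic plate rack with four aluminium rings in a row, carrying the four things at the start: plate 290 x 70 mm, 12 mm thick, flat top. Fixed. Origin at bench level under the middle of the row; x runs along the row away from the knob, z up. Places at x = -93, -31, 31, 93 mm, y = 0; black knob (22 mm wide, top 44 mm above the bench) at x = -150 mm.
- wooden_rack: Brown wooden rack, empty at the start: 292 x 70 mm, 12 mm thick, with four round wells in a row, each 50 mm wide and 3 mm deep with a grey floor 9 mm above the bench. Fixed. Origin at bench level under the middle of the row; x runs along the row away from the knob, z up. Places at x = -93, -31, 31, 93 mm, y = 0; black knob (22 mm wide, top 44 mm above the bench) at x = -150 mm.
- bottle: Amber glass dropper bottle with black dropper cap, closed: barrel 33 mm across up to 62 mm height, 102 mm high in all, about 70 g. Origin at the centre of its underside, z up. Starts upright on the grey rack's plate inside its ring (underside 12 mm above the bench).
- weight: Brass knob weight, small: 22 mm across, 33 mm high, about 100 g; for grasping it acts as a plain cylinder 22 mm across over its full height. Origin at the centre of its underside, z up. Starts upright on the grey rack's plate inside its ring (underside 12 mm above the bench).
- cup: White porcelain cup, open at the top, empty: 44 mm across at the rim, narrowing to 32 mm at the foot, 36 mm high, about 34 g. Can be gripped across the outside of the rim. Origin at the centre of its underside, z up. Starts upright on the grey rack's plate inside its ring (underside 12 mm above the bench).
- tin: Plain aluminium sample tin with fixed lid, a cylinder: 40 mm across, 60 mm high, about 90 g. Origin at the centre of its underside, z up. Starts upright on the grey rack's plate inside its ring (underside 12 mm above the bench).
- bottle_ring: Aluminium locating ring, fixed on the grey rack round the place where the dropper bottle stands at the start: 56 mm outside, 39 mm bore, 6 mm high. Origin at the centre of its underside (12 mm above the bench). It stays on the grey rack and so keeps the record of where the dropper bottle stood.
- weight_ring: Aluminium locating ring, fixed on the grey rack round the place where the brass weight stands at the start: 56 mm outside, 28 mm bore, 6 mm high. Origin at the centre of its underside (12 mm above the bench). It stays on the grey rack and so keeps the record of where the brass weight stood.
- cup_ring: Aluminium locating ring, fixed on the grey rack round the place where the porcelain cup stands at the start: 56 mm outside, 42 mm bore, 6 mm high. Origin at the centre of its underside (12 mm above the bench). It stays on the grey rack and so keeps the record of where the porcelain cup stood.
- tin_ring: Aluminium locating ring, fixed on the grey rack round the place where the aluminium tin stands at the start: 56 mm outside, 46 mm bore, 6 mm high. Origin at the centre of its underside (12 mm above the bench). It stays on the grey rack and so keeps the record of where the aluminium tin stood.

How it is judged:
By the outcome, as a careful person would: the job done as asked, in the order asked, and still so for the second after the job is handed in, with the robot touching nothing.
It also fails if it takes over 120 s, if anything falls off the work surface, if the arm or the gripper's body presses on something with over 40 N, if the wrist force passes 120 N, or if a joint passes its speed limit or range.

## Working session

There is one attempt and no reset: what is moved stays moved. The work goes in short steps, Python scripts to look and compute and a tool call to move; the robot and the scene stay as the last step left them, time stands still between calls to the robot, and variables do not carry over. Pictures are saved under pics/ and viewed, about 12 in all and at most 16, crops included, and the job is handed in when it is done.

Besides the shell and the picture viewer there is one more tool, called by a JSON object that holds its "fn" and its "kwargs". drive_tool: Moves the arm, as the interface text tells. Its arguments: {"type":"object","properties":{"plan":{"type":"array","items":{"type":"array","items":{"type":"number"}}},"jaw":{"type":"number"},"force":{"type":"number"}},"required":["plan"]}

```bash
mkdir -p pics
python3 - <<'E'
from rig import robot
import cv2,numpy as np
np.set_printoptions(precision=4,suppress=True)
for n in("scene","top"):
    c=robot.camera(n); cv2.imwrite(f"pics/{n}0.png",cv2.resize(c["img"][:,:,::-1],(784,588),interpolation=cv2.INTER_CUBIC)); print(c["K"],c["pose"])
s=robot.state(); print({k:s[k] for k in("t","eef_pos","orientation","wrist_force","grip_width")})
E
```

```text
[[389.9827   0.     279.9763]
 [  0.     389.9827 214.2938]
 [  0.       0.       1.    ]] [[ 0.8785 -0.2798  0.3873  0.2002]
 [-0.4772 -0.5527  0.6832 -0.5571]
 [ 0.0229 -0.785  -0.619   0.5785]
 [ 0.      0.      0.      1.    ]]
[[450.3559   0.     283.5215]
 [  0.     450.3559 208.8424]
 [  0.       0.       1.    ]] [[ 0.0169 -0.9809  0.1937  0.3808]
 [-0.9998 -0.0176 -0.0016  0.0443]
 [ 0.0049 -0.1937 -0.9811  0.8778]
 [ 0.      0.      0.      1.    ]]
{'t': 0.1, 'eef_pos': array([0.2324, 0.4979, 0.2044]), 'orientation': array([ 0.1525,  0.6905, -0.1539,  0.6901]), 'wrist_force': array([-0.1091, -0.3036,  0.1861]), 'grip_width': 0.09417485590334106}
```

View pics/scene0.png

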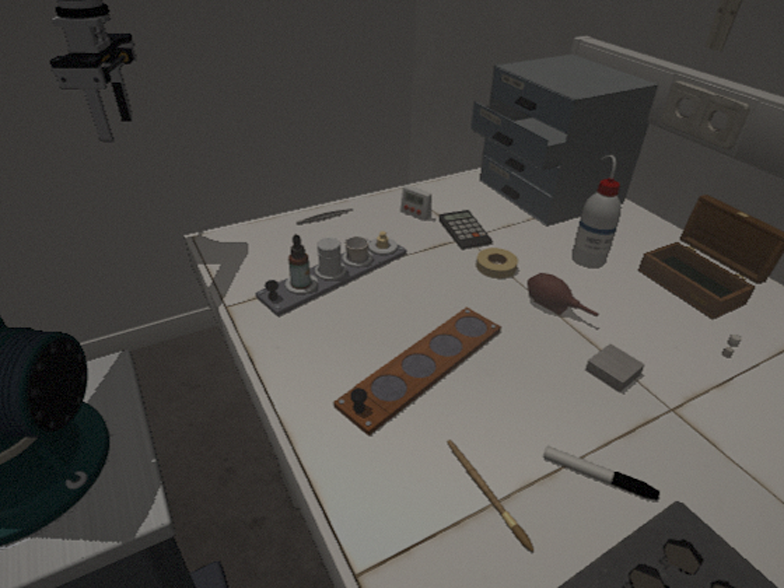

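View pics/top0.png

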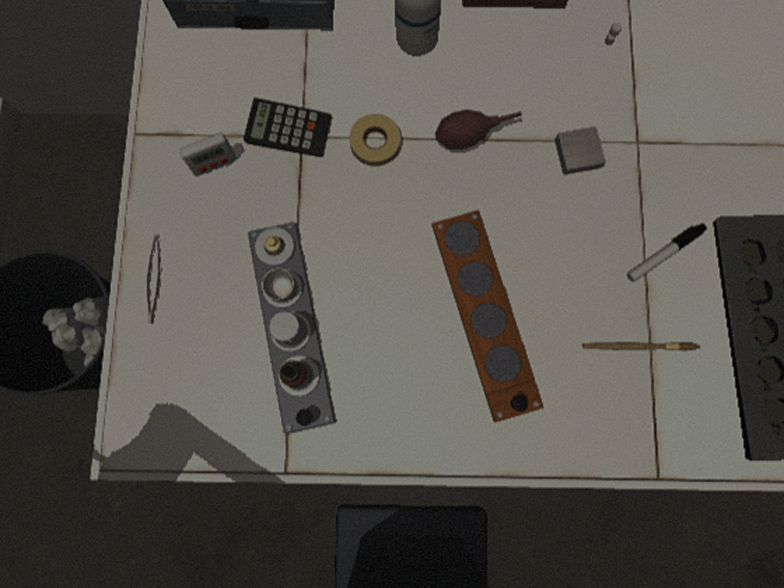

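The order from the knob is bottle, tin, cup, weight. The knobs are at about (306,416) and (519,402) in the 784-wide top picture. Next I'll enlarge the top view of both racks.

Run:
```python
from rig import robot
import cv2,numpy as np
c=robot.camera("top")["img"][:,:,::-1]
g=np.clip(c.astype(float)*1.8,0,255).astype(np.uint8)
a=g[150:310,170:250]; b=g[145:305,300:400]
f=lambda x:cv2.resize(x,None,fx=3.7,fy=3.7,interpolation=cv2.INTER_CUBIC)
cv2.imwrite("pics/crop1.png",np.hstack([f(a),f(b)]))
print(np.hstack([f(a),f(b)]).shape)
```

```text
(592, 666, 3)
```

View pics/crop1.png

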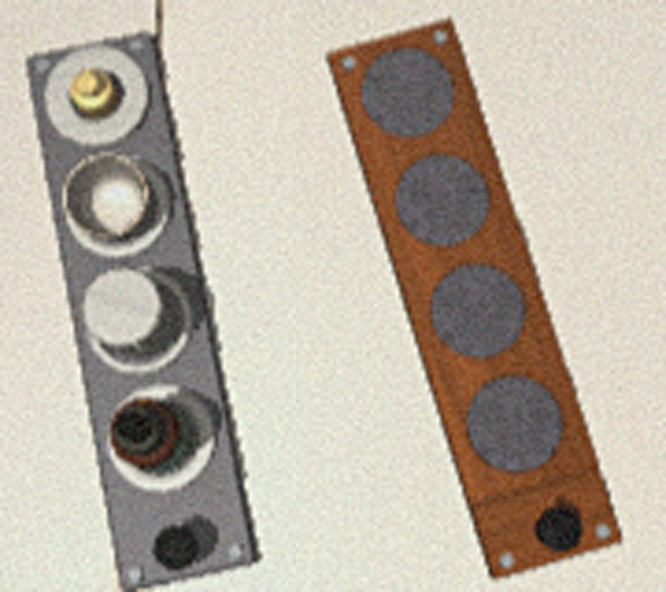

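```bash
cat > h.py <<'E'
from rig import robot
import numpy as np,cv2
from scipy.spatial.transform import Rotation as R
np.set_printoptions(precision=4,suppress=True)
def px2w(c,uv,z):
    d=c["pose"][:3,:3]@np.linalg.inv(c["K"])@np.array([uv[0],uv[1],1.]); o=c["pose"][:3,3]
    return (o+d*(z-o[2])/d[2])[:2]
def w2px(c,p):
    q=c["pose"][:3,:3].T@(np.array(p)-c["pose"][:3,3]); q=c["K"]@q; return q[:2]/q[2]
def fit(P,x):  # P world pts, x rack coords -> origin, yaw
    x=np.array(x); P=np.array(P); d=((x-x.mean())[:,None]*(P-P.mean(0))).sum(0)
    u=d/np.linalg.norm(d); o=P.mean(0)-x.mean()*u
    return o,np.arctan2(u[1],u[0]),P-(o+x[:,None]*u)
def tool(p):  # target minus commanded, in tool axes
    s=robot.state(); r=R.from_quat(s["orientation"]); return r.inv().apply(np.array(p)-s["eef_pos"])
E
python3 - <<'E'
from h import *
c=robot.camera("top"); k=3.7
X=[.093,.031,-.031,-.093]
un=lambda p,ox,oy,sx=0:((p[0]-sx+.5)/k+ox-.5,(p[1]+.5)/k+oy-.5)
G=[px2w(c,un(p,170,150),.018) for p in [(96,94),(118,204),(138,316),(162,438)]]
W=[px2w(c,un(p,300,145,296),.0105) for p in [(408,92),(442,199),(478,310),(515,424)]]
for n,P in(("g",G),("w",W)):
    o,y,r=fit(P,X); print(n,np.array(P),o,y,np.degrees(y),r)
s=robot.state();r=R.from_quat(s["orientation"]).as_matrix();print(r,s["eef_pos"],s["joint_positions"])
E
```

```text
g [[0.6155 0.2176]
 [0.5558 0.2028]
 [0.4967 0.1893]
 [0.4339 0.1739]] [0.5255 0.1959] 0.23522751944870957 13.477544089742548 [[-0.0004  0.0001]
 [ 0.0002 -0.0003]
 [ 0.0013  0.0006]
 [-0.0011 -0.0003]]
w [[ 0.6339 -0.0484]
 [ 0.575  -0.0664]
 [ 0.5155 -0.0849]
 [ 0.456  -0.1035]] [ 0.5451 -0.0758] 0.3003707349300767 17.20997540073617 [[-0.0001 -0.0001]
 [ 0.0003  0.0003]
 [ 0.      0.0001]
 [-0.0003 -0.0002]]
[[-0.0007  0.423   0.9061]
 [-0.0012  0.9061 -0.423 ]
 [-1.     -0.0014 -0.0001]] [0.2325 0.4981 0.2047] [ 1.0309  0.0877  1.3717 -0.      1.6836 -0.1031]
```

{"fn": "drive_tool", "kwargs": {"plan": [[0,-0.026,0.04,0,0,0],[0,-0.026,0.04,0,0,0],[0,-0.026,0.04,0,0,0],[0,-0.026,0.04,0,0,0],[0,-0.026,0.04,0,0,0],[0,-0.026,0.04,0,0,0],[0,-0.026,0.04,0,0,0],[0,-0.026,0.04,0,0,0],[0,0,0,-0.168,0,0],[0,0,0,-0.168,0,0],[0,0,0,-0.168,0,0],[0,0,0,-0.168,0,0]], "jaw": 1}}

```text
t: 1.7
eef_pos: [0.4345, 0.1744, 0.2052]
orientation: [-0.085, 0.702, 0.085, 0.702]
wrist_force: [-0.2, 0.7, 0.8]
grip_width: 0.0939
```

```bash
cat >> h.py <<'E'
O={"g":(np.array([.5255,.1959]),.2352),"w":(np.array([.5451,-.0758]),.3004)}
def go(rack,x,z):
    o,a=O[rack]; p=o+x*np.array([np.cos(a),np.sin(a)]); s=robot.state(); r=R.from_quat(s["orientation"])
    tgt=R.from_matrix(np.array([[0,-np.sin(a),np.cos(a)],[0,np.cos(a),np.sin(a)],[-1,0,0]]))
    print("t",s["t"],"eef",s["eef_pos"],"q",s["joint_positions"],"W",s["grip_width"],"F",s["wrist_force"])
    print("shift now",r.inv().apply(np.r_[p,z]-s["eef_pos"]),"turn",(r.inv()*tgt).as_rotvec(),"shift after turn",tgt.inv().apply(np.r_[p,z]-s["eef_pos"]))
E
python3 - <<'E'
from h import *
go("g",-.093,.05)
c=robot.camera("top");cv2.imwrite("pics/t1.png",cv2.resize(np.clip(c["img"][110:320,120:400,::-1]*1.8,0,255),None,fx=2.8,fy=2.8))
d=robot.camera("scene");cv2.imwrite("pics/s1.png",cv2.resize(np.clip(d["img"][60:270,100:380,::-1]*1.8,0,255),None,fx=2.8,fy=2.8))
print(w2px(c,robot.state()["eef_pos"]),w2px(d,robot.state()["eef_pos"]))
E
```

```text
t 1.7 eef [0.4345 0.1744 0.2052] q [ 0.2604 -0.096   1.5537  0.0001  1.6843 -1.5509] W 0.09389220261250131 F [-0.171   0.669   0.7967]
shift now [ 0.1552 -0.0003  0.0006] turn [ 0.0053 -0.0005 -0.0001] shift after turn [ 0.1552 -0.0003  0.0005]
[194.4337 259.4601] [207.911  130.3452][ WARN:0@1.378] global loadsave.cpp:1063 imwrite_ Unsupported depth image for selected encoder is fallbacked to CV_8U.
```

View pics/s1.png

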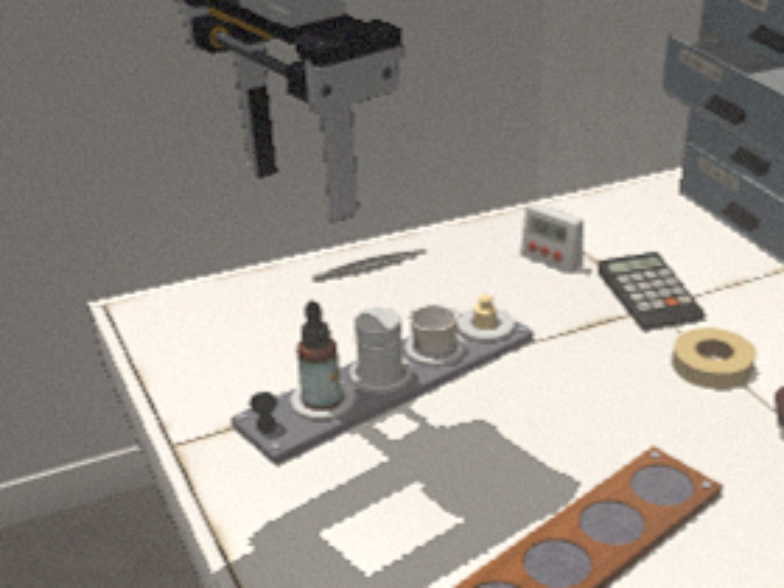

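The finger-end midpoint is at about (304,198) in the crop and the predicted position is (302,197), so camera and kinematics agree. Descending on the bottle.

{"fn": "drive_tool", "kwargs": {"plan": [[0.033,0,0,0.005,0,0],[0.033,0,0,0,0,0],[0.033,0,0,0,0,0],[0.033,0,0,0,0,0],[0.02,0,0,0,0,0],[0.013,0,0,0,0,0],[0,0,0,0,0,0]]}}

```text
t: 2.68
eef_pos: [0.434, 0.1744, 0.0397]
orientation: [-0.081, 0.703, 0.081, 0.702]
wrist_force: [0.3, -0.3, -0.2]
grip_width: 0.0938
```

{"fn": "drive_tool", "kwargs": {"plan": [[0,0,0,0,0,0],[0,0,0,0,0,0],[0,0,0,0,0,0],[0,0,0,0,0,0],[0,0,0,0,0,0],[0,0,0,0,0,0],[0,0,0,0,0,0],[0,0,0,0,0,0]], "jaw": -1, "force": 15}}

```text
t: 3.68
eef_pos: [0.4346, 0.1747, 0.0405]
orientation: [-0.081, 0.702, 0.081, 0.702]
wrist_force: [0.0, 0.3, 0.4]
grip_width: 0.0316
```

{"fn": "drive_tool", "kwargs": {"plan": [[-0.01,0,0,0,0,0],[-0.02,0,0,0,0,0],[-0.03,0,0,0,0,0],[-0.03,0,0,0,0,0],[-0.03,0,0,0,0,0],[-0.02,0,0,0,0,0],[0,0,0,0,0,0]]}}

```text
t: 4.55
eef_pos: [0.4358, 0.1748, 0.1829]
orientation: [-0.081, 0.701, 0.081, 0.704]
wrist_force: [-0.6, -0.2, -1.0]
grip_width: 0.0318
```

Run:
```python
from h import *
go("w",.093,.0375)
d=robot.camera("scene");cv2.imwrite("pics/s2.png",cv2.resize(np.clip(d["img"][60:270,100:380,::-1]*1.8,0,255).astype(np.uint8),None,fx=2.8,fy=2.8))
```

```text
t 4.55 eef [0.4358 0.1748 0.1829] q [ 0.2606 -0.0916  1.5938 -0.0001  1.6346 -1.5403] W 0.03184024761417058 F [-0.5566 -0.214  -1.0385]
shift now [ 0.146  -0.2624  0.1413] turn [-0.0703  0.0048  0.0001] shift after turn [ 0.1454 -0.2717  0.1232]
```

View pics/s2.png

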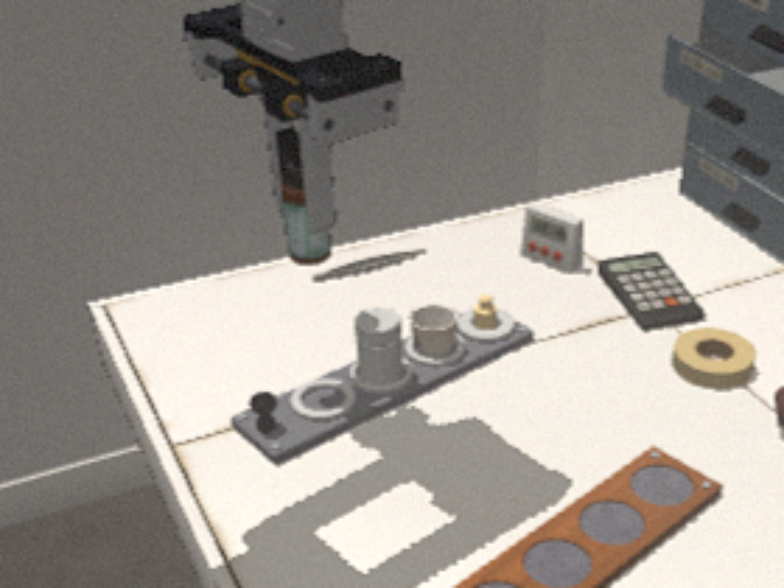

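Bottle is held upright at (308,245), and its ring at (320,398) is empty. Carrying it to the far well.

{"fn": "drive_tool", "kwargs": {"plan": [[0,0,0,-0.07,0.005,0],[0,-0.02,0.009,0,0,0],[0,-0.037,0.017,0,0,0],[0,-0.04,0.018,0,0,0],[0,-0.04,0.018,0,0,0],[0,-0.04,0.018,0,0,0],[0,-0.04,0.018,0,0,0],[0,-0.035,0.016,0,0,0],[0,-0.02,0.009,0,0,0],[0,0,0,0,0,0]]}}

```text
t: 5.85
eef_pos: [0.6321, -0.05, 0.1771]
orientation: [-0.105, 0.702, 0.105, 0.696]
wrist_force: [0.2, 1.2, -1.0]
grip_width: 0.0315
```

Run:
```python
from h import *
go("w",.093,.0375)
```

```text
t 5.85 eef [ 0.6321 -0.05    0.1771] q [-0.1672  0.2888  1.1917 -0.0021  1.6698 -2.0363] W 0.03152545188518856 F [ 0.214   1.2156 -1.0079]
shift now [0.1396 0.0008 0.0034] turn [-0.0022 -0.0088 -0.0021] shift after turn [0.1396 0.0011 0.0022]
```

{"fn": "drive_tool", "kwargs": {"plan": [[0.01,0.001,0.002,-0.002,-0.008,-0.002],[0.03,0,0,0,0,0],[0.03,0,0,0,0,0],[0.03,0,0,0,0,0],[0.02,0,0,0,0,0],[0.009,0,0,0,0,0],[0,0,0,0,0,0]]}}

```text
t: 6.72
eef_pos: [0.6343, -0.0471, 0.0506]
orientation: [-0.107, 0.698, 0.106, 0.7]
wrist_force: [-0.4, -0.1, -0.2]
grip_width: 0.0311
```

Run:
```python
from h import *
go("w",.093,.0375)
```

```text
t 6.725 eef [ 0.6343 -0.0471  0.0506] q [-0.1632  0.3479  1.3713 -0.0001  1.4194 -2.0366] W 0.031114015213203877 F [-0.3777 -0.0868 -0.17  ]
shift now [ 0.0131 -0.0009 -0.0007] turn [0.0022 0.0027 0.0015] shift after turn [ 0.0131 -0.001  -0.0007]
```

{"fn": "drive_tool", "kwargs": {"plan": [[0.005,-0.001,-0.001,0.002,0.003,0.0015],[0.004,0,0,0,0,0],[0.003,0,0,0,0,0],[0,0,0,0,0,0],[0,0,0,0,0,0]]}}

```text
t: 7.35
eef_pos: [0.634, -0.0488, 0.0389]
orientation: [-0.106, 0.699, 0.106, 0.699]
wrist_force: [-0.1, 0.1, -1.0]
grip_width: 0.0315
```

{"fn": "drive_tool", "kwargs": {"plan": [[0.001,0,0,0,0,0],[0,0,0,0,0,0],[0,0,0,0,0,0]]}}

```text
t: 7.72
eef_pos: [0.634, -0.0488, 0.0378]
orientation: [-0.106, 0.699, 0.106, 0.699]
wrist_force: [0.6, 0.7, -0.5]
grip_width: 0.0315
```

{"fn": "drive_tool", "kwargs": {"plan": [[0,0,0,0,0,0],[0,0,0,0,0,0],[0,0,0,0,0,0],[0,0,0,0,0,0],[0,0,0,0,0,0],[0,0,0,0,0,0],[-0.02,0,0,0,0,0],[-0.04,0,0,0,0,0],[-0.04,0,0,0,0,0],[-0.03,0,0,0,0,0],[0,0,0,0,0,0]], "jaw": 1}}

```text
t: 9.1
eef_pos: [0.6361, -0.049, 0.1732]
orientation: [-0.107, 0.696, 0.105, 0.702]
wrist_force: [0.4, -0.8, -0.4]
grip_width: 0.094
```

Run:
```python
from h import *
go("g",-.031,.035)
d=robot.camera("scene");cv2.imwrite("pics/s3.png",cv2.resize(np.clip(d["img"][90:330,150:430,::-1]*1.8,0,255).astype(np.uint8),None,fx=2.4,fy=2.4))
```

```text
t 9.1 eef [ 0.6361 -0.049   0.1732] q [-0.1657  0.284   1.2056 -0.0002  1.6425 -2.0367] W 0.09396214791788311 F [ 0.4491 -0.7807 -0.3719]
shift now [ 0.1364  0.2693 -0.0653] turn [0.065  0.0085 0.0041] shift after turn [ 0.1382  0.264  -0.0814]
```

View pics/s3.png

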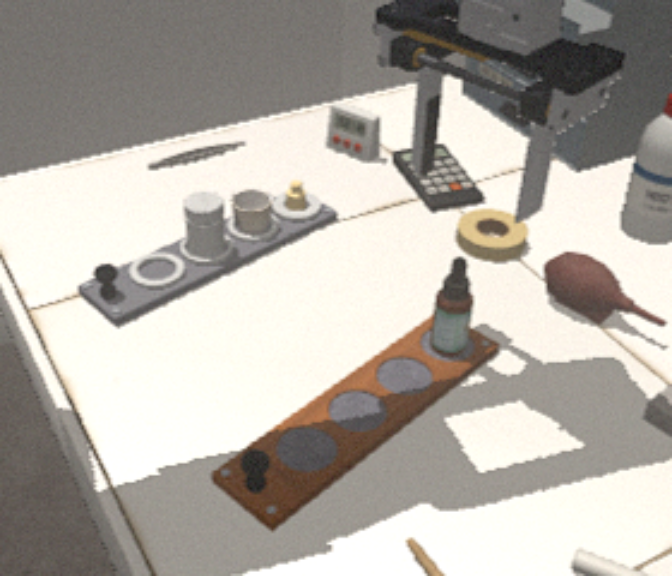

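The bottle stands upright in the far well at (452,320). Next is the tin.

{"fn": "drive_tool", "kwargs": {"plan": [[0,0,0,0.065,0.006,0.003],[0,0.03,-0.009,0,0,0],[0,0.048,-0.015,0,0,0],[0,0.048,-0.015,0,0,0],[0,0.048,-0.015,0,0,0],[0,0.048,-0.015,0,0,0],[0,0.042,-0.0124,0,0,0],[0,0,0,0,0,0],[0,0,0,0,0,0]]}}

```text
t: 10.28
eef_pos: [0.4928, 0.1885, 0.1676]
orientation: [-0.083, 0.705, 0.083, 0.699]
wrist_force: [0.6, -0.1, 0.5]
grip_width: 0.0942
```

Run:
```python
from h import *
go("g",-.031,.035)
```

```text
t 10.275 eef [0.4928 0.1885 0.1676] q [ 0.2565  0.0542  1.4808  0.002   1.6149 -1.5496] W 0.09417367517306165 F [ 0.5976 -0.066   0.4588]
shift now [ 0.1326 -0.0007  0.0036] turn [ 0.0002 -0.0083 -0.0018] shift after turn [ 0.1326 -0.0004  0.0025]
```

{"fn": "drive_tool", "kwargs": {"plan": [[0.02,0,0.0025,0,-0.008,-0.002],[0.035,0,0,0,0,0],[0.035,0,0,0,0,0],[0.025,0,0,0,0,0],[0.0125,0,0,0,0,0],[0.005,0,0,0,0,0],[0,0,0,0,0,0],[0,0,0,0,0,0]]}}

```text
t: 11.28
eef_pos: [0.4967, 0.1899, 0.0377]
orientation: [-0.083, 0.701, 0.083, 0.704]
wrist_force: [-0.6, -0.1, 0.5]
grip_width: 0.0943
```

{"fn": "drive_tool", "kwargs": {"plan": [[0,0,0,0,0,0],[0,0,0,0,0,0],[0,0,0,0,0,0],[0,0,0,0,0,0],[0,0,0,0,0,0],[0,0,0,0,0,0],[0,0,0,0,0,0]], "jaw": -1, "force": 18}}

```text
t: 12.15
eef_pos: [0.4957, 0.1898, 0.0364]
orientation: [-0.083, 0.702, 0.083, 0.703]
wrist_force: [-0.3, -0.6, 0.1]
grip_width: 0.0396
```

{"fn": "drive_tool", "kwargs": {"plan": [[-0.01,0,0,0,0,0],[-0.02,0,0,0,0,0],[-0.035,0,0,0,0,0],[-0.035,0,0,0,0,0],[-0.03,0,0,0,0,0],[-0.01,0,0,0,0,0],[0,0,0,0,0,0],[0,0,0,0,0,0]]}}

```text
t: 13.15
eef_pos: [0.4946, 0.1894, 0.1747]
orientation: [-0.083, 0.703, 0.083, 0.702]
wrist_force: [0.3, -0.3, -0.5]
grip_width: 0.0395
```

Run:
```python
from h import *
go("w",.031,.0325)
```

```text
t 13.15 eef [0.4946 0.1894 0.1747] q [ 0.2583  0.0508  1.4702  0.0004  1.6217 -1.5477] W 0.03954649391198523 F [ 0.3189 -0.2585 -0.516 ]
shift now [ 0.142  -0.2677  0.0184] turn [-0.0652 -0.0011 -0.0005] shift after turn [ 0.1422 -0.2682  0.0007]
```

{"fn": "drive_tool", "kwargs": {"plan": [[0,0,0,-0.065,0,0],[0,-0.03,0,0,0,0],[0,-0.049,0,0,0,0],[0,-0.049,0,0,0,0],[0,-0.049,0,0,0,0],[0,-0.049,0.0007,0,0,0],[0,-0.042,0,0,0,0],[0,0,0,0,0,0],[0,0,0,0,0,0]]}}

```text
t: 14.28
eef_pos: [0.5747, -0.0656, 0.1749]
orientation: [-0.105, 0.699, 0.107, 0.699]
wrist_force: [-0.2, 0.3, -0.6]
grip_width: 0.0393
```

Run:
```python
from h import *
go("w",.031,.0335)
```

```text
t 14.275 eef [ 0.5747 -0.0656  0.1749] q [-0.2129  0.1589  1.3516  0.0021  1.6324 -2.0837] W 0.0393019671528325 F [-0.1868  0.2992 -0.6287]
shift now [ 0.1414 -0.0014 -0.0002] turn [-0.0003 -0.0002 -0.0025] shift after turn [ 0.1414 -0.001  -0.0003]
```

{"fn": "drive_tool", "kwargs": {"plan": [[0.02,-0.001,0,0,0,-0.002],[0.035,0,0,0,0,0],[0.035,0,0,0,0,0],[0.025,0,0,0,0,0],[0.012,0,0,0,0,0],[0.005,0,0,0,0,0],[0,0,0,0,0,0],[0,0,0,0,0,0]]}}

```text
t: 15.28
eef_pos: [0.5769, -0.0673, 0.0457]
orientation: [-0.107, 0.698, 0.105, 0.701]
wrist_force: [-0.0, -0.3, -0.4]
grip_width: 0.0391
```

Run:
```python
from h import *
go("w",.031,.0335)
```

```text
t 15.275 eef [ 0.5769 -0.0673  0.0457] q [-0.2136  0.2347  1.5255 -0.0003  1.3765 -2.0846] W 0.03912991883384622 F [-0.0487 -0.3389 -0.4143]
shift now [ 0.0122  0.0013 -0.0019] turn [-0.0001  0.0041  0.0027] shift after turn [ 0.0122  0.0013 -0.0019]
```

{"fn": "drive_tool", "kwargs": {"plan": [[0.005,0.001,-0.0015,0,0.004,0.002],[0.004,0,0,0,0,0],[0.0025,0,0,0,0,0],[0,0,0,0,0,0],[0,0,0,0,0,0]]}}

```text
t: 15.9
eef_pos: [0.5744, -0.0667, 0.0335]
orientation: [-0.106, 0.7, 0.106, 0.699]
wrist_force: [-2.5, 0.9, 4.1]
grip_width: 0.0393
```

{"fn": "drive_tool", "kwargs": {"plan": [[0,0,0,0,0,0],[0,0,0,0,0,0],[0,0,0,0,0,0],[0,0,0,0,0,0],[0,0,0,0,0,0],[0,0,0,0,0,0],[-0.02,0,0,0,0,0],[-0.04,0,0,0,0,0],[-0.04,0,0,0,0,0],[-0.035,0,0,0,0,0],[0,0,0,0,0,0],[0,0,0,0,0,0]], "jaw": 1}}

```text
t: 17.4
eef_pos: [0.5739, -0.0665, 0.1665]
orientation: [-0.105, 0.7, 0.106, 0.698]
wrist_force: [-0.1, 0.2, -0.4]
grip_width: 0.0939
```

Run:
```python
from h import *
go("g",.031,.025)
d=robot.camera("scene");cv2.imwrite("pics/s4.png",cv2.resize(np.clip(d["img"][90:330,150:430,::-1]*1.8,0,255).astype(np.uint8),None,fx=2.4,fy=2.4))
```

```text
t 17.4 eef [ 0.5739 -0.0665  0.1665] q [-0.2132  0.1625  1.3643 -0.0006  1.6187 -2.0842] W 0.09389823269623557 F [-0.1471  0.2229 -0.4064]
shift now [0.1416 0.2628 0.0628] turn [ 0.065  -0.0037 -0.0012] shift after turn [0.1415 0.2665 0.0451]
```

View pics/s4.png

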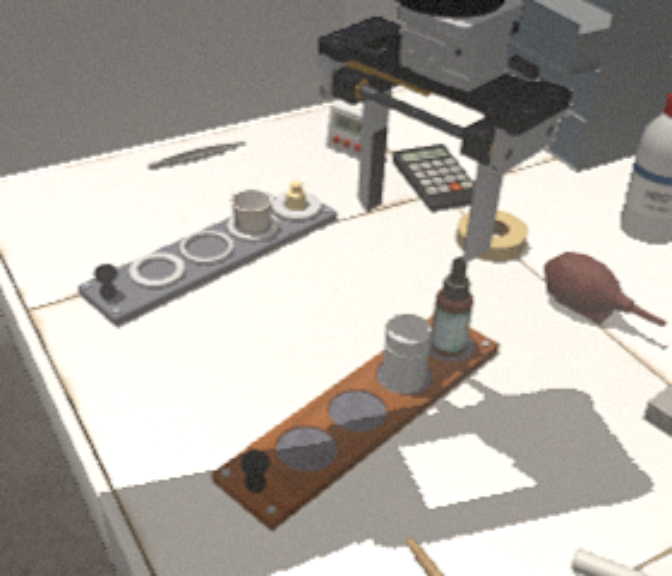

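The tin stands upright in its well at (407,355), and the bottle hasn't moved. Next is the cup.

{"fn": "drive_tool", "kwargs": {"plan": [[0,0,0,0.065,-0.004,-0.001],[0,0.03,0.005,0,0,0],[0,0.049,0.008,0,0,0],[0,0.049,0.008,0,0,0],[0,0.049,0.008,0,0,0],[0,0.049,0.008,0,0,0],[0,0.04,0.008,0,0,0],[0,0,0,0,0,0],[0,0,0,0,0,0],[0,0,0,0,0,0]]}}

```text
t: 18.7
eef_pos: [0.5562, 0.2011, 0.167]
orientation: [-0.083, 0.702, 0.082, 0.703]
wrist_force: [-0.0, -0.2, 0.7]
grip_width: 0.094
```

Run:
```python
from h import *
go("g",.031,.025)
```

```text
t 18.7 eef [0.5562 0.2011 0.167 ] q [ 0.2517  0.1892  1.3323 -0.001   1.6195 -1.5527] W 0.09404836923435345 F [-0.0378 -0.2156  0.7215]
shift now [ 0.142   0.0022 -0.0002] turn [-0.0017  0.0006  0.001 ] shift after turn [ 0.142   0.0021 -0.0001]
```

{"fn": "drive_tool", "kwargs": {"plan": [[0.02,0.001,0,-0.002,0,0],[0.035,0.001,0,0,0,0],[0.035,0,0,0,0,0],[0.025,0,0,0,0,0],[0.017,0,0,0,0,0],[0.01,0,0,0,0,0],[0,0,0,0,0,0],[0,0,0,0,0,0]]}}

```text
t: 19.7
eef_pos: [0.557, 0.2046, 0.027]
orientation: [-0.084, 0.701, 0.084, 0.704]
wrist_force: [0.1, 0.4, -0.4]
grip_width: 0.0938
```

{"fn": "drive_tool", "kwargs": {"plan": [[0,0,0,0,0,0],[0,0,0,0,0,0],[0,0,0,0,0,0],[0,0,0,0,0,0],[0,0,0,0,0,0],[0,0,0,0,0,0],[0,0,0,0,0,0]], "jaw": -1, "force": 10}}

```text
t: 20.58
eef_pos: [0.5561, 0.2045, 0.0258]
orientation: [-0.084, 0.701, 0.084, 0.703]
wrist_force: [-0.1, 0.2, -0.3]
grip_width: 0.0423
```

{"fn": "drive_tool", "kwargs": {"plan": [[-0.01,0,0,0,0,0],[-0.02,0,0,0,0,0],[-0.035,0,0,0,0,0],[-0.035,0,0,0,0,0],[-0.03,0,0,0,0,0],[-0.01,0,0,0,0,0],[0,0,0,0,0,0],[0,0,0,0,0,0]]}}

```text
t: 21.58
eef_pos: [0.555, 0.2041, 0.1639]
orientation: [-0.084, 0.703, 0.083, 0.702]
wrist_force: [0.5, 0.3, -1.6]
grip_width: 0.0423
```

Run:
```python
from h import *
go("w",-.031,.022)
d=robot.camera("scene");cv2.imwrite("pics/s5.png",cv2.resize(np.clip(d["img"][60:240,170:380,::-1]*1.8,0,255).astype(np.uint8),None,fx=3,fy=3))
```

```text
t 21.575 eef [0.555  0.2041 0.1639] q [ 0.257   0.1913  1.3361 -0.0007  1.6154 -1.5509] W 0.042312005421009685 F [ 0.4779  0.3402 -1.5722]
shift now [ 0.1422 -0.2716 -0.1061] turn [-0.0633 -0.0012  0.0007] shift after turn [ 0.1419 -0.2645 -0.1233]
```

View pics/s5.png

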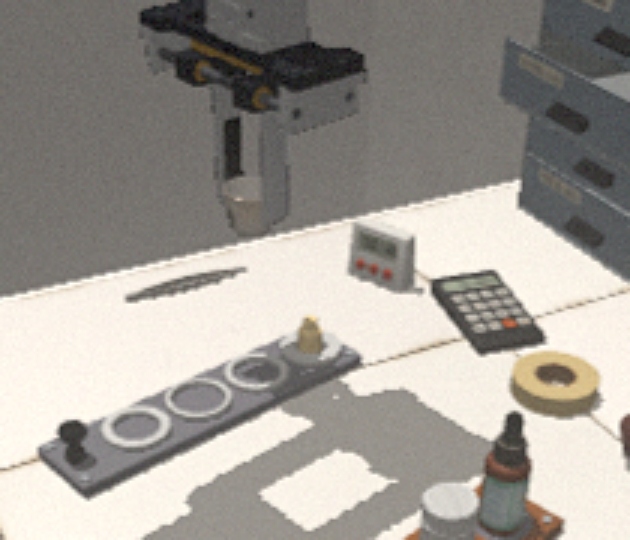

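The cup is held upright at (245,205). Carrying it to well −31.

{"fn": "drive_tool", "kwargs": {"plan": [[0,0,0,-0.064,0,0],[0,-0.02,-0.009,0,0,0],[0,-0.04,-0.019,0,0,0],[0,-0.045,-0.021,0,0,0],[0,-0.045,-0.021,0,0,0],[0,-0.045,-0.021,0,0,0],[0,-0.042,-0.02,0,0,0],[0,-0.0275,-0.0125,0,0,0],[0,0,0,0,0,0],[0,0,0,0,0,0]]}}

```text
t: 22.88
eef_pos: [0.5158, -0.0848, 0.1653]
orientation: [-0.106, 0.699, 0.106, 0.7]
wrist_force: [-0.2, -0.1, -0.5]
grip_width: 0.0421
```

Run:
```python
from h import *
go("w",-.031,.023)
```

```text
t 22.875 eef [ 0.5158 -0.0848  0.1653] q [-0.2721  0.0369  1.5032  0.0009  1.6003 -2.143 ] W 0.04213823469818328 F [-0.2159 -0.1394 -0.5119]
shift now [ 0.1423 -0.     -0.0006] turn [-0.0003  0.0015 -0.0001] shift after turn [ 0.1423 -0.     -0.0004]
```

{"fn": "drive_tool", "kwargs": {"plan": [[0.02,0,0,0,0,0],[0.035,0,0,0,0,0],[0.035,0,0,0,0,0],[0.025,0,0,0,0,0],[0.013,0,0,0,0,0],[0.005,0,0,0,0,0],[0,0,0,0,0,0],[0,0,0,0,0,0]]}}

```text
t: 23.88
eef_pos: [0.5176, -0.085, 0.034]
orientation: [-0.107, 0.698, 0.106, 0.701]
wrist_force: [-0.6, 0.0, -0.9]
grip_width: 0.0424
```

Run:
```python
from h import *
go("w",-.031,.023)
```

```text
t 23.875 eef [ 0.5176 -0.085   0.034 ] q [-0.2713  0.127   1.6768  0.0005  1.3334 -2.1434] W 0.04237882726955838 F [-0.5942  0.0005 -0.9415]
shift now [ 0.011   0.0007 -0.002 ] turn [0.0009 0.004  0.002 ] shift after turn [ 0.011   0.0007 -0.002 ]
```

{"fn": "drive_tool", "kwargs": {"plan": [[0.004,0.0005,-0.0015,0,0.003,0.001],[0.003,0,0,0,0,0],[0.0025,0,0,0,0,0],[0,0,0,0,0,0],[0,0,0,0,0,0]]}}

```text
t: 24.5
eef_pos: [0.5151, -0.0848, 0.0232]
orientation: [-0.106, 0.699, 0.106, 0.699]
wrist_force: [0.6, 0.2, -0.8]
grip_width: 0.0421
```

{"fn": "drive_tool", "kwargs": {"plan": [[0.0005,0,0,0,0,0],[0,0,0,0,0,0],[0,0,0,0,0,0]]}}

```text
t: 24.88
eef_pos: [0.5151, -0.0848, 0.0228]
orientation: [-0.106, 0.699, 0.106, 0.699]
wrist_force: [-0.3, -0.5, -0.4]
grip_width: 0.042
```

{"fn": "drive_tool", "kwargs": {"plan": [[0,0,0,0,0,0],[0,0,0,0,0,0],[0,0,0,0,0,0],[0,0,0,0,0,0],[0,0,0,0,0,0],[0,0,0,0,0,0],[-0.02,0,0,0,0,0],[-0.04,0,0,0,0,0],[-0.04,0,0,0,0,0],[-0.04,0,0,0,0,0],[0,0,0,0,0,0],[0,0,0,0,0,0]], "jaw": 1}}

```text
t: 26.38
eef_pos: [0.5147, -0.0846, 0.1617]
orientation: [-0.106, 0.7, 0.106, 0.698]
wrist_force: [-0.7, 0.8, 0.3]
grip_width: 0.0941
```

Run:
```python
from h import *
go("g",.093,.023)
d=robot.camera("scene");cv2.imwrite("pics/s6.png",cv2.resize(np.clip(d["img"][90:330,150:430,::-1]*1.8,0,255).astype(np.uint8),None,fx=2.4,fy=2.4))
```

```text
t 26.375 eef [ 0.5147 -0.0846  0.1617] q [-0.2715  0.0387  1.5086 -0.0003  1.5967 -2.1435] W 0.09405583344530755 F [-0.6915  0.8174  0.3188]
shift now [0.1385 0.2584 0.1866] turn [ 0.066  -0.0022 -0.001 ] shift after turn [0.1387 0.2703 0.1689]
```

View pics/s6.png

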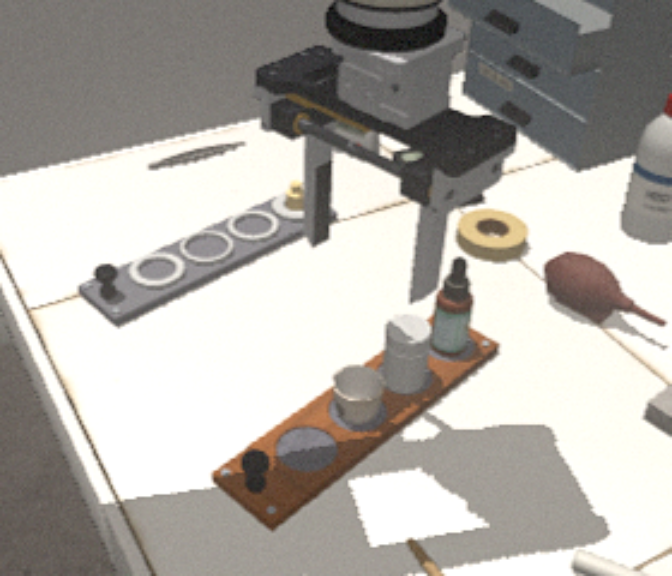

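The cup stands upright in its well at (357,395). Last is the weight.

{"fn": "drive_tool", "kwargs": {"plan": [[0,0,0,0.066,-0.002,-0.001],[0,0.025,0.016,0,0,0],[0,0.045,0.028,0,0,0],[0,0.045,0.028,0,0,0],[0,0.045,0.028,0,0,0],[0,0.045,0.028,0,0,0],[0,0.04,0.025,0,0,0],[0,0.025,0.016,0,0,0],[0,0,0,0,0,0],[0,0,0,0,0,0],[0,0,0,0,0,0]]}}

```text
t: 27.8
eef_pos: [0.6164, 0.2157, 0.1623]
orientation: [-0.083, 0.702, 0.082, 0.702]
wrist_force: [0.3, 0.8, -0.3]
grip_width: 0.094
```

Run:
```python
from h import *
go("g",.093,.023)
```

```text
t 27.8 eef [0.6164 0.2157 0.1623] q [ 0.2505  0.3285  1.1706 -0.0011  1.6424 -1.554 ] W 0.0940138860815097 F [ 0.344   0.7645 -0.2901]
shift now [0.1393 0.002  0.    ] turn [-0.0016  0.0001  0.0011] shift after turn [0.1393 0.0019 0.    ]
```

{"fn": "drive_tool", "kwargs": {"plan": [[0.02,0.002,0,-0.0015,0,0.001],[0.035,0,0,0,0,0],[0.035,0,0,0,0,0],[0.025,0,0,0,0,0],[0.015,0,0,0,0,0],[0.009,0,0,0,0,0],[0,0,0,0,0,0],[0,0,0,0,0,0]]}}

```text
t: 28.8
eef_pos: [0.6172, 0.2193, 0.0251]
orientation: [-0.083, 0.701, 0.084, 0.703]
wrist_force: [0.3, 0.5, 0.4]
grip_width: 0.0942
```

{"fn": "drive_tool", "kwargs": {"plan": [[0,0,0,0,0,0],[0,0,0,0,0,0],[0,0,0,0,0,0],[0,0,0,0,0,0],[0,0,0,0,0,0],[0,0,0,0,0,0],[0,0,0,0,0,0],[0,0,0,0,0,0]], "jaw": -1, "force": 20}}

```text
t: 29.8
eef_pos: [0.6163, 0.2191, 0.0237]
orientation: [-0.083, 0.702, 0.084, 0.703]
wrist_force: [-0.8, 0.2, -0.5]
grip_width: 0.0216
```

{"fn": "drive_tool", "kwargs": {"plan": [[-0.01,0,0,0,0,0],[-0.02,0,0,0,0,0],[-0.035,0,0,0,0,0],[-0.035,0,0,0,0,0],[-0.03,0,0,0,0,0],[-0.01,0,0,0,0,0],[0,0,0,0,0,0],[0,0,0,0,0,0]]}}

```text
t: 30.8
eef_pos: [0.6154, 0.2189, 0.1619]
orientation: [-0.083, 0.703, 0.083, 0.701]
wrist_force: [-0.4, -0.1, -2.2]
grip_width: 0.0217
```

Run:
```python
from h import *
go("w",-.093,.02)
d=robot.camera("scene");cv2.imwrite("pics/s7.png",cv2.resize(np.clip(d["img"][60:240,170:380,::-1]*1.8,0,255).astype(np.uint8),None,fx=3,fy=3))
```

```text
t 30.8 eef [0.6154 0.2189 0.1619] q [ 0.2548  0.3304  1.169   0.0003  1.6442 -1.5527] W 0.021739201391169395 F [-0.4213 -0.1245 -2.1775]
shift now [ 0.1423 -0.2759 -0.2299] turn [-0.0637 -0.002  -0.0003] shift after turn [ 0.1419 -0.2607 -0.2473]
```

View pics/s7.png

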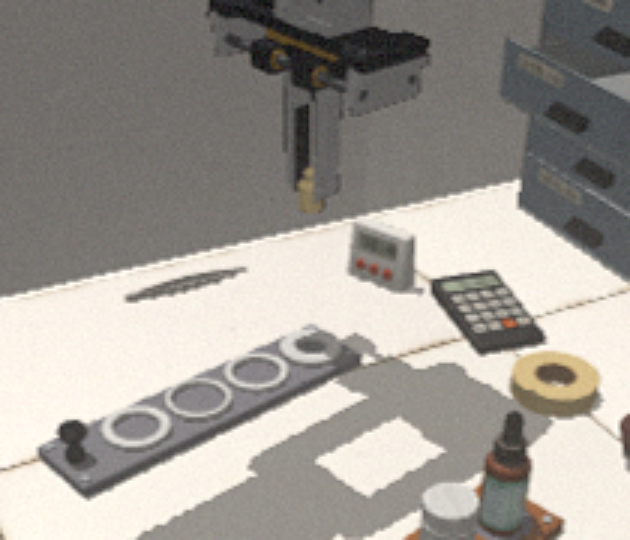

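The weight is held upright at (312,190), and all four rings are empty. Carrying it to well −93.

{"fn": "drive_tool", "kwargs": {"plan": [[0,0,0,-0.064,-0.002,0],[0,-0.02,-0.019,0,0,0],[0,-0.034,-0.0325,0,0,0],[0,-0.036,-0.034,0,0,0],[0,-0.036,-0.034,0,0,0],[0,-0.036,-0.034,0,0,0],[0,-0.036,-0.034,0,0,0],[0,-0.035,-0.033,0,0,0],[0,-0.0275,-0.0265,0,0,0],[0,0,0,0,0,0],[0,0,0,0,0,0]]}}

```text
t: 32.22
eef_pos: [0.4572, -0.1024, 0.1621]
orientation: [-0.105, 0.698, 0.107, 0.7]
wrist_force: [1.0, 0.4, -0.5]
grip_width: 0.0218
```

Run:
```python
from h import *
go("w",-.093,.0205)
```

```text
t 32.225 eef [ 0.4572 -0.1024  0.1621] q [-0.3434 -0.0839  1.6279  0.0026  1.5967 -2.2146] W 0.02181688812689623 F [ 0.992   0.353  -0.5386]
shift now [ 0.1416 -0.0008 -0.0015] turn [ 0.0001  0.0023 -0.0016] shift after turn [ 0.1416 -0.0006 -0.0012]
```

{"fn": "drive_tool", "kwargs": {"plan": [[0.02,-0.0005,-0.001,0,0.001,0],[0.035,0,0,0,0,0],[0.035,0,0,0,0,0],[0.025,0,0,0,0,0],[0.013,0,0,0,0,0],[0.005,0,0,0,0,0],[0,0,0,0,0,0],[0,0,0,0,0,0],[0,0,0,0,0,0]]}}

```text
t: 33.35
eef_pos: [0.4576, -0.1038, 0.0308]
orientation: [-0.106, 0.698, 0.106, 0.7]
wrist_force: [0.4, -0.7, -0.6]
grip_width: 0.0213
```

Run:
```python
from h import *
go("w",-.093,.0205)
```

```text
t 33.35 eef [ 0.4576 -0.1038  0.0308] q [-0.3451  0.0103  1.8081  0.0014  1.3198 -2.2168] W 0.02131714856879351 F [ 0.4447 -0.6716 -0.6471]
shift now [ 0.0103  0.0009 -0.0011] turn [0.0002 0.0035 0.001 ] shift after turn [ 0.0103  0.0009 -0.0011]
```

{"fn": "drive_tool", "kwargs": {"plan": [[0.004,0.0005,-0.001,0,0.003,0],[0.003,0,0,0,0,0],[0.002,0,0,0,0,0],[0,0,0,0,0,0],[0,0,0,0,0,0]]}}

```text
t: 33.98
eef_pos: [0.4558, -0.1034, 0.0208]
orientation: [-0.106, 0.699, 0.106, 0.699]
wrist_force: [0.1, -0.1, -1.3]
grip_width: 0.0215
```

{"fn": "drive_tool", "kwargs": {"plan": [[0.0005,0,0,0,0,0],[0,0,0,0,0,0],[0,0,0,0,0,0]]}}

```text
t: 34.35
eef_pos: [0.4559, -0.1034, 0.0206]
orientation: [-0.106, 0.699, 0.106, 0.699]
wrist_force: [-1.0, 0.4, 0.7]
grip_width: 0.0216
```

{"fn": "drive_tool", "kwargs": {"plan": [[0,0,0,0,0,0],[0,0,0,0,0,0],[0,0,0,0,0,0],[0,0,0,0,0,0],[0,0,0,0,0,0],[0,0,0,0,0,0],[-0.02,0,0,0,0,0],[-0.04,0,0,0,0,0],[-0.04,0,0,0,0,0],[-0.04,0,0,0,0,0],[-0.02,0,0,0,0,0],[0,0,0,0,0,0]], "jaw": 1}}

```text
t: 35.85
eef_pos: [0.4571, -0.1038, 0.1824]
orientation: [-0.107, 0.698, 0.105, 0.7]
wrist_force: [0.8, -0.5, -0.3]
grip_width: 0.0941
```

Run:
```python
from h import *
d=robot.camera("scene");cv2.imwrite("pics/s8.png",cv2.resize(np.clip(d["img"][130:330,180:400,::-1]*1.8,0,255).astype(np.uint8),None,fx=3,fy=3))
```

```text
(no output)
```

View pics/s8.png

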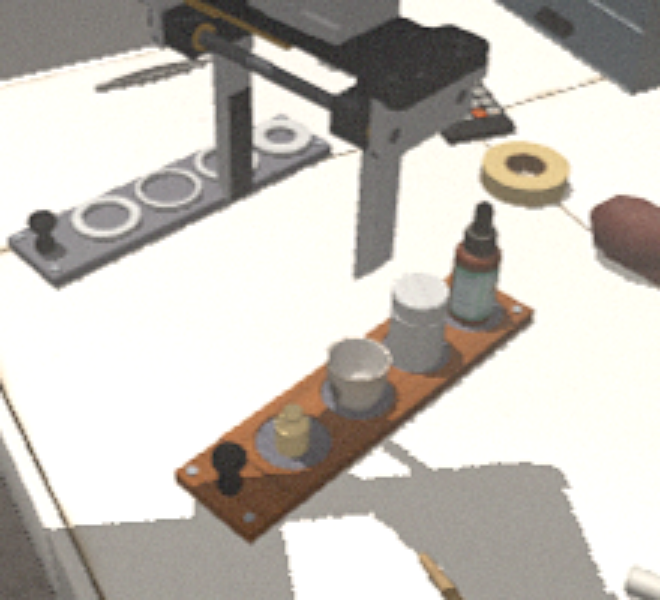

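All four stand upright in their wells: weight (292,432), cup (360,375), tin (418,325) and bottle (475,280). The gripper is clear, so I'm handing in.

```bash
python3 -c "
from rig import robot
print(robot.hand_in(), robot.state()['t'])"
```

```text
the job is handed in; nothing more can be done
the job is handed in; nothing more can be done
```

I moved all four things to the wooden rack in reverse order and handed the job in at about 36 s. Counting from the wooden rack's knob, they now stand as weight, cup, tin, bottle; on the grey rack the order was bottle, tin, cup, weight.

- **Final picture:** it shows each one upright in its own well, the four rings empty and the gripper open well above the racks.
- **Forces:** the reported wrist force stayed around 5 N or less, the highest being when the tin touched down.
- **Floor contact:** I judged it from the finger-tip height at release and the pictures; only the tin gave a clear touch on the force reading.
- **Disagreements:** no check failed. The grip widths read 0.4 to 1.7 mm under the stated diameters, which I put down to sensor offset. The finger ends as seen in the scene camera were within about 1 px of where the arm reported them.

The hand-in call gave no verdict.

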